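Find the heavy side of a buffing wheel and hold it at the bottom

ROBOT

A 6-joint arm with a two-finger parallel gripper is mounted at the origin on the work surface. World frame = base frame: x ahead of the robot, y to its left, z up, the work surface at z = 0. Lengths are in m, angles in degrees, forces in N, time in s.
With the tool pointing down it reaches from about 0.25 to 0.85 m from the base axis. Payload 12.5 kg.
Tool frame: the origin (TCP) lies where the fingers leave the gripper's body, on its centre line; the fingertips stand 84 mm ahead of it and the grasp point (between the pads) lies arm.hold_point_z ahead of it (arm.hold_point_z is the distance from the TCP to the grasp point, in m); z points along the fingers, x is the direction in which the jaws open and shut, and the axes are right-handed (so a half turn about z gives the same grasp; the last joint's range is limited). The gripper opens to 93 mm and grips with 3 to 60 N. Pads are 15 mm wide; open, the fingers measure 128 mm over their backs; the gripper's body (75 mm by 188 mm) begins 65 mm behind the grasp point.
Start: joints at [-78.186, 20.094, 94.641, -0, 65.266, -4.847], TCP at [0.158, -0.527, 0.303] pointing down, gripper open.
Joint ranges: [-157.81, 157.81], [-45, 120.19], [0.68, 151.7], [-89.99, 269.99], [4.06, 180], [-164.3, 164.3]. Speed limits (degrees/s): [127.2, 127.2, 159.86, 180, 180, 180].

INTERFACE

Orientations are given as a 3x3 rotation matrix whose columns are the frame's x, y, z axes.
In Python, from rig import arm, monitor, eyes, job gives the robot as it stands. Calls block until the motion is done:
- arm.reach(position, orientation): joint-space move of the TCP to a pose.
- arm.servo_line(position, attitude=None, max_speed=0.15): straight line of the TCP; attitude=None keeps the orientation; max_speed is the mean speed in m/s.
- arm.movej(angles): joint-space move.
- arm.command_gripper(opening): opening from 0.0 (shut) to 1.0 (fully open); the grip force is fixed at half the most; returns when the fingers have stopped.
- arm.sleep(seconds).
- arm.solve_ik(position, orientation): joint angles nearest the present ones, or None.
- monitor.read_state(): the state.
- eyes.capture(name): name is "side" or "top" or "wrist"; returns a dict with "img" (420x560x3 uint8, red, green, blue), "z_map" (420x560 float32, m along the optical axis (not along the pixel's ray), 0 where there is no reading), "K" (3x3 intrinsics, pixels), "xyz" and "attitude" of the camera in the world; the wrist camera has in their place "T_tool_cam" (4x4, takes a point from camera to tool coordinates, whose origin is the TCP and whose axes are the tool frame's). Camera axes: x right, y down, z forward; pixel columns grow to the right and rows downward; lengths in m; the calibration is good to about 2 mm. A picture is of the moment at which its call begins: read the wrist's pose just before it.
A pose or a line that the arm cannot do raises arm.IKError and nothing moves.
- job.finish_job(): hands the job in, once; it reports no verdict.
Trained networks look in the newest picture that a camera, given by its name, has taken for a name from the list of things; names that differ only in an ending like _2 or _b are one class to them, and where a whole thing is asked for, a point or a joint stands for the part that bears it (a point fixed in the world has none). Each returns a list of dicts, best first, with "conf" (0 to 1); they miss things now and then, are a little off and sometimes report something else, mostly with a low value. They report only what shows in the picture. A call takes as long as a camera call.
- eyes.search_frame(camera, thing): "rect" ([left, top, right, bottom] in pixels, round what is visible of it).
- eyes.cut_out(camera, thing): "region" (420x560 bool, what is visible of it) and "rect" ([left, top, right, bottom] in pixels, round what is visible of it).
The state is a dict: "t": time; "q": joint angles; "qvel": joint speeds; "effort": joint torques, N m; "position": TCP position; "tcp_rot": TCP orientation; "force": force on the tool from outside, world axes, zero at the start; "moment": the same for the moment, N m; "width": opening from 0.0 (shut) to 1.0 (fully open).
Only numpy, scipy, OpenCV 4.12 (cv2) and the standard library are available. Lean on these libraries where they do the work, as an engineer would, in place of code of your own. Each camera call takes 0.05 s, during which the arm holds its last target.

TASK

Slide the blue cover fully shut over the box of balance weights so that nothing from the wheel can drop in. Then turn the buffing wheel by its red handle, through at least half a turn, to feel which side of it is heavy (nothing shows it, and the bearing is too stiff for it to swing down by itself), and bring that heavy side to the very bottom, ready for a counterweight to be stuck on at the top. Finish still gripping the red handle, holding the wheel still with its heavy side straight down, the cover still shut, and the jar, the tin and the wax bar not pushed from their places.

Things in the scene. Friction and masses are not known exactly. Their poses are not given: they have to be found in the camera images.
- stand: Green cast balancing stand fixed to the table, base 170 x 150 mm; origin on the table, straight below the wheel's centre; only its yaw and place vary. Its y axis runs along the axle, from the bearing through the wheel to the handle side; its x axis is level and lies in the plane of the wheel.
- axle (a point): Centre of the cream felt wheel (150 mm diameter, 24 mm thick, in the stand's x-z plane), 160 mm above the table; axes as the stand's. A heavy spot is fixed inside it in a random unseen direction; it pulls with 0.18 to 0.28 N m when level with the axle. Turning is thus hardest (0.50 to 0.60 N m at the axle) as the heavy side rises past level, easiest (0.04 to 0.14) as it sinks past level.
- wheel (a joint): Angle of the wheel about the stand's +y axis, rad, no end stop within -25 to 25; starts anywhere from -3 to 3. At 0 the handle is straight above the axle; as it grows the handle goes over to the stand's +x side: handle offset from the axle = 50 mm x (sin q along x, cos q up). Bearing friction, a steady 0.32 N m either way, holds the wheel wherever it is left.
- handle: Red sleeve, 16 mm diameter, 64 mm long, that spins freely on a steel pin on the wheel, parallel to the axle, 50 mm from it. Its y axis runs along the pin; its own roll about the pin means nothing.
- handle_mid (a point): Middle of the red sleeve: 50 mm from the axle line, 70 mm out from the wheel's middle plane along the stand's +y. The sleeve's outer end is 102 mm out (the pin's 105), its inner end 38 mm. It is 110 to 210 mm above the table, nothing under or over it; the wheel's face is 12 mm out, its flange 16, its nut 28: keep a wide gripper near the outer end.
- box: Wooden slide-lid box fixed to the table, 260 (x) x 100 (y) x 48 mm; origin under its centre. The open compartment with brass weights is its -x half (the origin's -x side), the +x half is solid. The cover runs along its x axis between the two side rails.
- cover (a joint): How far the blue cover is open, m: 0 is fully shut over the compartment, 0.122 fully open; it grows along the box's +x. Starts 0.07 to 0.12. Sliding friction about 2 N; stops at 0.
- cover_knob (a point): Top centre of the dark wooden knob on the cover (22 mm diameter, 28 mm tall), 74 mm above the table. The cover's plate under it is 46 mm above the table, the side rails 48 mm.
- jar: Amber jar with white cap, 48 mm diameter, 60 mm tall, origin under its centre. Leave alone.
- tin: Small open metal tin, 76 mm diameter, 50 mm tall, origin under its centre. Leave alone.
- bar: Terracotta-coloured wax bar, 80 x 40 x 28 mm, origin under its centre. Leave alone.

How it is judged (in metres and radians):
On the way, in this order (a step that is already met when the one before it is completed fails the run):
1. the cover is fully shut (within 5 mm) (value of joint cover below 0.005 m), for 0.2 s.
2. the wheel has been turned about half a turn from its start, with the fingers on its handle (distance of handle_mid from where it was at the start of the episode above 0.09 m and contact force between the fingers and handle above 0.5 N).
At the end, for the whole second after the job is handed in: The wheel's heavy spot is straight below the axle within 20 degrees, the wheel is at rest (under 0.1 rad/s), the fingers hold the red handle (over 1 N), and the cover is shut within 5 mm (z of slug_c0 in the frame of axle below -0.0423 m and contact force between the fingers and handle above 1 N and velocity of joint wheel between -0.1 and 0.1 rad/s and value of joint cover below 0.005 m); the arm keeps its last pose, push and grip.
It fails at once if the jar, the tin or the wax bar is pushed more than 30 mm (distance of any of jar, tin, bar from where it was at the start of the episode above 0.03 m).
It also fails if it takes over 72 s, if anything falls off the work surface, if the arm or the gripper's body presses on something with over 40 N, if the wrist force passes 120 N, or if a joint passes its speed limit or range.

## Working session

There is one attempt and no reset: what is moved stays moved. The work goes in short steps, each a Python script; the robot and the scene stay as the last script left them, time stands still between calls to the robot, and variables do not carry over. Pictures are saved under pics/ and viewed, and the job is handed in when it is done.

```bash
ls; mkdir -p pics; python3 - <<'E'
from rig import arm, monitor, eyes, job
import cv2, numpy as np, pickle
print(arm.hold_point_z, {k:np.round(v,3) for k,v in monitor.read_state().items()})
D={}
for c in ("side","top"):
    f=eyes.capture(c); D[c]=f
    cv2.imwrite(f"pics/{c}0.png",f["img"][:,:,::-1])
    print(c,np.round(f["xyz"],3),np.round(f["attitude"],3).tolist(),f["K"].tolist())
    f['det']={}
    for n in ["stand","wheel","handle","box","cover","cover_knob","jar","tin","bar"]:
        r=eyes.cut_out(c,n); f['det'][n]=r
        print(c,n,[(round(d["conf"],2),np.round(d["rect"]).tolist()) for d in r[:3]])
pickle.dump(D,open("d0.pkl","wb"))
E
```

```text
pics
0.0653 {'t': np.float64(0.0), 'q': array([-7.8184e+01,  2.0124e+01,  9.4676e+01, -1.0000e-03,  6.5266e+01,
       -4.8450e+00]), 'qvel': array([ 0.072,  0.   , -0.063, -0.   ,  0.015, -0.065]), 'effort': array([-1.0000e-03, -4.9733e+01, -2.8526e+01,  7.0000e-02,  2.6000e-02,
       -0.0000e+00]), 'position': array([ 0.158, -0.527,  0.302]), 'tcp_rot': array([[ 0.287, -0.958, -0.   ],
       [-0.958, -0.287,  0.001],
       [-0.001, -0.   , -1.   ]]), 'force': array([-0.318,  0.939,  0.938]), 'moment': array([ 0.005,  0.021, -0.052]), 'width': np.float64(1.001)}
side [0.451 0.588 0.611] [[-0.972, -0.16, 0.172], [-0.235, 0.634, -0.737], [0.009, -0.757, -0.654]] [[406.1416798188592, 0.0, 269.73465941373325], [0.0, 406.1416798188592, 213.13373030433465], [0.0, 0.0, 1.0]]
side stand [(0.83, [282.0, 101.0, 359.0, 204.0])]
side wheel [(0.84, [290.0, 102.0, 360.0, 166.0]), (0.17, [316.0, 118.0, 327.0, 137.0])]
side handle [(0.55, [314.0, 119.0, 327.0, 138.0])]
side box [(0.64, [169.0, 288.0, 343.0, 415.0])]
side cover [(0.97, [192.0, 298.0, 288.0, 366.0])]
side cover_knob [(0.96, [190.0
[... 190 characters left out ...]
 288.0, 264.0])]
top [0.443 0.047 0.957] [[0.019, -0.988, 0.151], [-1.0, -0.019, 0.003], [-0.0, -0.151, -0.988]] [[434.89167385428385, 0.0, 283.69142650576464], [0.0, 434.89167385428385, 203.3548369339296], [0.0, 0.0, 1.0]]
top stand [(0.69, [378.0, 194.0, 494.0, 284.0])]
top wheel [(0.93, [376.0, 194.0, 450.0, 273.0])]
top handle [(0.69, [379.0, 224.0, 413.0, 234.0])]
top box [(0.87, [155.0, 152.0, 232.0, 283.0])]
top cover [(0.88, [168.0, 175.0, 223.0, 238.0])]
top cover_knob [(0.56, [168.0, 174.0, 223.0, 238.0])]
top jar [(0.69, [270.0, 138.0, 288.0, 169.0])]
top tin [(0.94, [280.0, 254.0, 315.0, 292.0])]
top bar [(0.62, [166.0, 178.0, 222.0, 240.0]), (0.57, [286.0, 189.0, 304.0, 230.0])]
```

View pics/side0.png

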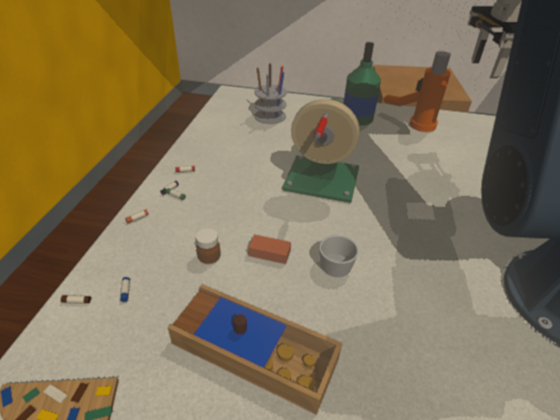

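View pics/top0.png

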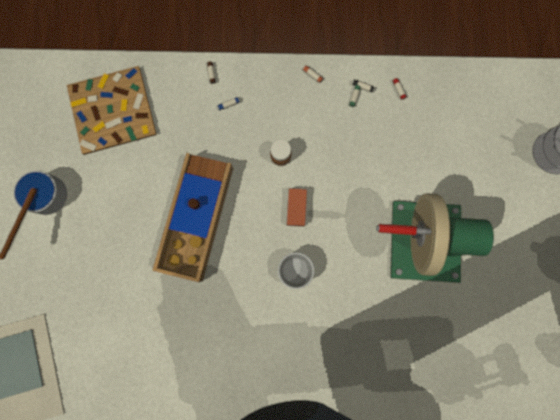

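The side view shows the stand at (320,150) with the red handle at (320,128) near the top of the wheel. The box is at (255,350), with the knob at (239,323) and the weights at the near right end. The top view agrees: knob at (194,203), handle running from (379,228) to (413,232). Next I'll turn these into positions.

```bash
cat > h.py <<'E'
import numpy as np, cv2
def cloud(f):
    z=f["z_map"].astype(float); K=f["K"]; v,u=np.mgrid[:z.shape[0],:z.shape[1]]
    P=np.stack([(u-K[0,2])/K[0,0]*z,(v-K[1,2])/K[1,1]*z,z],-1)
    W=P@np.array(f["attitude"]).T+np.array(f["xyz"]); W[z<=0]=np.nan
    return W
E
python3 - <<'E'
import pickle,numpy as np,cv2
from h import *
D=pickle.load(open("d0.pkl","rb"))
A={}
for c in D:
    f=D[c]; W=cloud(f); hsv=cv2.cvtColor(f["img"],cv2.COLOR_RGB2HSV)
    print(c,"table z",np.round(np.nanmedian(W[300:330,60:120,2] if c=="top" else W[100:150,200:240,2]),4))
    # blue cover plate top
    H,S,V=[hsv[...,i] for i in range(3)]
    r=f['det']['cover'][0]['rect'];l,t,rr,b=map(int,r)
    m=np.zeros(H.shape,bool);m[t:b,l:rr]=1
    pl=m&(H>105)&(H<130)&(S>150)&(abs(W[...,2]-.046)<.008)
    print("plate rect",cv2.minAreaRect(W[pl][:,:2].astype(np.float32)),pl.sum(),np.median(W[pl][:,2]))
    kn=m&(W[...,2]>.058)
    print("knob",np.round(np.median(W[kn],0),4), np.round(W[kn].max(0),3),np.round(W[kn].min(0),3),kn.sum())
    for n in ["box","jar","tin","bar","handle","wheel","stand"]:
        d=f['det'][n]; d=d[1] if (n=="bar" and c=="top") else d[0]
        mm=d['region']&~np.isnan(W[...,2])
        P=W[mm]; 
        print(n,mm.sum(),"med",np.round(np.median(P,0),3),"p5",np.round(np.percentile(P,5,0),3),"p95",np.round(np.percentile(P,95,0),3))
        if n=="box": q=P[(P[:,2]>.035)&(P[:,2]<.06)]; print(cv2.minAreaRect(q[:,:2].astype(np.float32)))
    # red handle
    hm=np.zeros(H.shape,bool); l,t,rr,b=[int(x) for x in f['det']['stand'][0]['rect']]; hm[t-4:b+4,l-4:rr+4]=1
    red=hm&((H<8)|(H>172))&(S>170)&(W[...,2]>.09)
    P=W[red]; print("red",red.sum(),np.round(P.mean(0),4)); u,s,vt=np.linalg.svd(P-P.mean(0)); print(np.round(vt[0],3), np.round(((P-P.mean(0))@vt[0]).min(),3),np.round(((P-P.mean(0))@vt[0]).max(),3))
    # wheel face points: fit plane
    ws=f['det']['wheel'][0]['region']&~red&~np.isnan(W[...,2])&(S<110)
    P=W[ws]; rng=np.random.default_rng(0);best=None
    for _ in range(500):
        p=P[rng.choice(len(P),3,False)]; n=np.cross(p[1]-p[0],p[2]-p[0]); 
        if np.linalg.norm(n)<1e-6: continue
        n/=np.linalg.norm(n); i=abs((P-p[0])@n)<.002
        if best is None or i.sum()>best.sum(): best=i
    Q=P[best]; u,s,vt=np.linalg.svd(Q-Q.mean(0)); print("wheel plane n",np.round(vt[2],4),"mean",np.round(Q.mean(0),4),best.sum(),len(P), "ext",np.round(Q.min(0),3),np.round(Q.max(0),3))
    # green base
    g=f['det']['stand'][0]['region']; g=hm&(H>50)&(H<90)&(S>60)&(W[...,2]<.05)&(W[...,2]>.004); 
    print("green",g.sum(),np.median(W[g][:,2]) ,cv2.minAreaRect(W[g][:,:2].astype(np.float32)))
E
```

```text
side table z -0.0009
plate rect ((0.5789269804954529, 0.23916542530059814), (0.08020420372486115, 0.12225908041000366), 77.27523040771484) 2977 0.045878921977505094
knob [0.5783 0.2429 0.0726] [0.59  0.251 0.076] [0.569 0.228 0.058] 198
box 11806 med [0.544 0.253 0.041] p5 [0.439 0.194 0.004] p95 [0.67  0.312 0.048]
((0.5565555095672607, 0.2444360852241516), (0.10176491737365723, 0.26068204641342163), 77.29718780517578)
jar 698 med [0.695 0.074 0.046] p5 [0.68  0.049 0.009] p95 [0.716 0.084 0.06 ]
tin 1284 med [0.446 0.01  0.029] p5 [ 0.417 -0.008  0.003] p95 [0.477 0.059 0.049]
bar 950 med [0.581 0.037 0.026] p5 [0.545 0.008 0.001] p95 [0.619 0.045 0.029]
handle 145 med [ 0.519 -0.141  0.215] p5 [ 0.513 -0.194  0.198] p95 [ 0.527 -0.113  0.218]
wheel 3367 med [ 0.515 -0.202  0.172] p5 [ 0.459 -0.208  0.103] p95 [ 0.575 -0.185  0.228]
stand 5828 med [ 0.513 -0.203  0.121] p5 [ 0.448 -0.296  0.011] p95 [ 0.583 -0.185  0.222]
red 92 [ 0.5182 -0.1435  0.2157]
[-0.055 -0.998 -0.006] -0.028 0.031
wheel plane n [4.150e-02 9.991e-01 5.000e-04] mean [ 0.5165 -0.2024  0.1632] 2212 3224 ext [ 
[... 749 characters left out ...]
0.054 0.05 ]
bar 670 med [0.576 0.023 0.027] p5 [0.541 0.005 0.023] p95 [0.613 0.04  0.03 ]
handle 322 med [ 0.516 -0.144  0.216] p5 [ 0.51  -0.172  0.211] p95 [ 0.523 -0.118  0.218]
wheel 2964 med [ 0.511 -0.204  0.21 ] p5 [ 0.45  -0.224  0.118] p95 [ 0.57  -0.138  0.233]
stand 7020 med [ 0.506 -0.216  0.178] p5 [ 0.437 -0.319  0.011] p95 [ 0.58  -0.173  0.23 ]
red 266 [ 0.5158 -0.1473  0.216 ]
[-0.055 -0.998 -0.004] -0.031 0.03
wheel plane n [0.0436 0.999  0.0089] mean [ 0.5112 -0.2036  0.1769] 1350 2631 ext [ 0.441 -0.209  0.095] [ 0.586 -0.2    0.235]
green 1912 0.013326458233028471 ((0.5116744637489319, -0.2609546184539795), (0.14930759370326996, 0.16652576625347137), 87.16068267822266)
```

Knob at about (0.577, 0.238), cover about 85 mm open. The handle is almost straight up, with the axle near (0.516, -0.215, 0.160). I'll shut the cover first.

```bash
cat >> h.py <<'E'
BX=np.array([np.cos(np.radians(-12.8)),np.sin(np.radians(-12.8)),0])
def down(x):
    x=np.array(x,float);x/=np.linalg.norm(x);z=np.array([0,0,-1.]);return np.stack([x,np.cross(z,x),z],1)
E
python3 - <<'E'
from rig import arm, monitor, eyes
import numpy as np,cv2
from h import *
s=monitor.read_state(); p=np.array(s["position"]); 
knob=np.array([.577,.238,.071]); hz=np.array([0,0,arm.hold_point_z])
c=[]
for sg in (1,-1):
    q=arm.solve_ik(knob+hz+[0,0,.1],down(sg*BX)); print(sg,None if q is None else np.round(q,1)); c.append((sg,q))
sg=min([a for a in c if a[1] is not None],key=lambda a:abs(a[1][5]))[0]
arm.servo_line(p+[0,0,.17],max_speed=.3)
R=down(sg*BX)
arm.reach(knob+hz+[0,0,.14],R)
f=eyes.capture("wrist"); cv2.imwrite("pics/w1.png",f["img"][:,:,::-1])
arm.servo_line(knob+hz+[0,0,.02],max_speed=.2)
s=monitor.read_state(); print("t",s["t"],"F",np.round(s["force"],2),sg)
f=eyes.capture("side"); cv2.imwrite("pics/s1.png",f["img"][:,:,::-1])
E
```

```text
1 [18.1 31.7 86.6 -0.  61.7 30.9]
-1 [  18.1   31.7   86.6   -0.    61.7 -149.1]
t 5.65 F [-0.03 -0.8  -0.32] 1
```

```bash
python3 -c "
import cv2,numpy as np
cv2.imwrite('pics/c1.png',np.hstack([cv2.resize(cv2.imread('pics/w1.png'),(400,300)),cv2.resize(cv2.imread('pics/s1.png'),(400,300))]))"
```

```text
(no output)
```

View pics/c1.png

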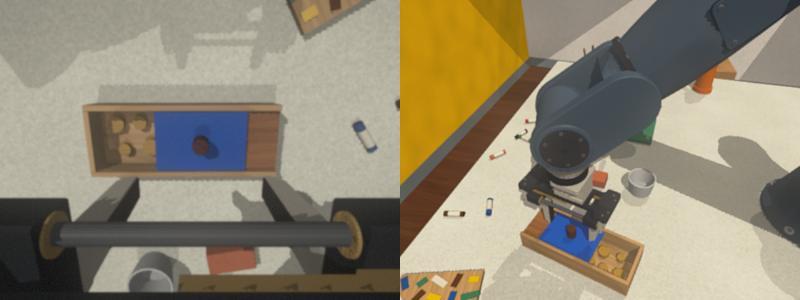

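The wrist view shows the knob at (201,146), centred between the fingers. In the side view the fingers straddle it. I'll grip and slide.

```bash
python3 - <<'E'
from rig import arm, monitor, eyes
import numpy as np,cv2
from h import *
knob=np.array([.577,.238,.071]); hz=np.array([0,0,arm.hold_point_z])
arm.servo_line(knob+hz,max_speed=.08)
print("w",arm.command_gripper(0.0))
s=monitor.read_state(); F0=np.array(s["force"]); print("t",s["t"],s["width"],np.round(F0,2))
p0=np.array(s["position"]); d=0
arm.servo_line(knob+hz-BX*.072,max_speed=.12); d=.072
while d<.10:
    d+=.003; arm.servo_line(knob+hz-BX*d,max_speed=.03)
    s=monitor.read_state(); fx=(np.array(s["force"])-F0)@BX
    print(round(d,4),round(fx,2),np.round(s["force"],1),round((np.array(s["position"])-p0)@-BX,4))
    if fx>12: break
print("t",s["t"])
for c in("side","top"):
    f=eyes.capture(c); cv2.imwrite(f"pics/{c}2.png",f["img"][:,:,::-1])
E
```

```text
w False
t 7.2167 0.2264283225779134 [-0.2  -0.39 -0.51]
0.075 2.3 [ 2.  -1.1 -0.7] 0.0747
0.078 0.84 [ 0.3 -1.8 -0.5] 0.0781
0.081 -0.21 [-0.6 -1.2 -0.4] 0.0814
0.084 5.14 [ 4.5 -3.  -3. ] 0.0837
0.087 21.37 [ 19.5 -10.  -13.9] 0.0844
t 9.2167
```

The cover met its stop at 84 mm of travel, against the 85 mm I estimated. I'll release, check it, and move to the handle.

```bash
cat >> h.py <<'E'
SY=np.array([.048,.99885,0]); SX=np.array([.99885,-.048,0]); AX=np.array([.516,-.215,.160])
def hpt(q,out=.088,r=.05): return AX+SY*out+r*(np.sin(q)*SX+np.cos(q)*np.array([0,0,1.]))
E
python3 - <<'E'
from rig import arm, monitor, eyes
import numpy as np,cv2
from h import *
knob=np.array([.577,.238,.071]); hz=np.array([0,0,arm.hold_point_z])
arm.servo_line(knob+hz-BX*.0842,max_speed=.03)
arm.command_gripper(1.0)
arm.servo_line(knob+hz-BX*.0842+[0,0,.22],max_speed=.25)
tgt=hpt(-.03)+hz
for sg in (1,-1):
    q=arm.solve_ik(tgt,down(sg*SX)); print(sg,None if q is None else np.round(q,1))
arm.reach(tgt+[0,0,.12],down(SX))
s=monitor.read_state(); p=np.array(s["position"]);Rt=np.array(s["tcp_rot"]); print("t",s["t"],np.round(s["force"],2),np.round(s["q"],1))
f=eyes.capture("wrist"); T=np.array(f["T_tool_cam"]); cv2.imwrite("pics/w3.png",f["img"][:,:,::-1])
f["attitude"]=Rt@T[:3,:3]; f["xyz"]=Rt@T[:3,3]+p
W=cloud(f); hsv=cv2.cvtColor(f["img"],cv2.COLOR_RGB2HSV);H,S,V=cv2.split(hsv)
red=((H<8)|(H>172))&(S>170)&(W[...,2]>.18)&(W[...,2]<.25)
P=W[red];print(red.sum(),np.round(P.mean(0),4),np.round(P.min(0),4),np.round(P.max(0),4))
u,sv,vt=np.linalg.svd(P-P.mean(0),full_matrices=False);print(np.round(vt[0],3))
print("expected mid",hpt(-.03,.07))
f=eyes.capture("side"); cv2.imwrite("pics/s3.png",f["img"][:,:,::-1])
W=cloud(f);hsv=cv2.cvtColor(f["img"],cv2.COLOR_RGB2HSV);H,S,V=cv2.split(hsv)
pl=(H>105)&(H<130)&(S>150)&(abs(W[...,2]-.046)<.006)&(W[...,0]>.3)
n,l,st,ce=cv2.connectedComponentsWithStats(pl.astype(np.uint8));k=1+st[1:,4].argmax()
r=cv2.minAreaRect(W[l==k][:,:2].astype(np.float32));print("plate",r,"open est",(np.array(r[0])-[.5565,.2444])@BX[:2]+.061)
cv2.imwrite('pics/c3.png',np.hstack([cv2.resize(cv2.imread('pics/w3.png'),(400,300)),cv2.resize(cv2.imread('pics/s3.png'),(400,300))]))
E
```

```text
1 [-18.8  20.2  98.7  -0.   61.1 -16. ]
-1 [-18.8  20.2  98.7  -0.   61.1 164. ]
t 13.2583 [ 0.28  0.42 -0.21] [-18.7  13.8  89.9   0.   76.3 -16. ]
297 [ 0.5156 -0.1594  0.2188] [ 0.5107 -0.175   0.2159] [ 0.5214 -0.1334  0.221 ]
[-0.032 -0.999 -0.009]
expected mid [ 0.51786195 -0.14500851  0.2099775 ]
plate ((0.49757301807403564, 0.2572574317455292), (0.08015739917755127, 0.12134714424610138), 76.74237060546875) open est 0.0006888469372534345
```

View pics/c3.png

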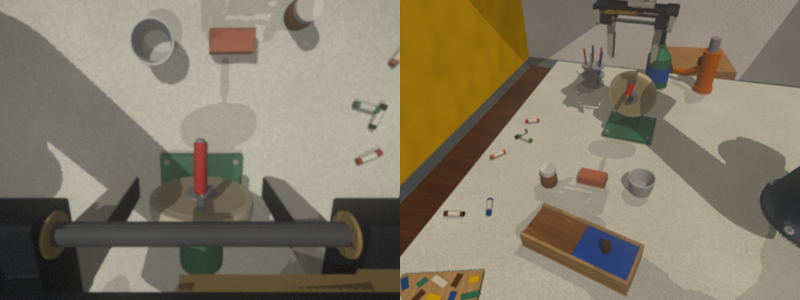

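The cover is shut (about 0.7 mm open by the plate fit). The wrist view shows the handle centred at column 200 between the fingers. I'll grip near its outer end and start turning.

```bash
python3 - <<'E'
from rig import arm, monitor, eyes
import numpy as np,cv2
from h import *
hz=np.array([0,0,arm.hold_point_z])
F=[]
for _ in range(5): F.append(monitor.read_state()["force"]); arm.sleep(.03)
F0=np.mean(F,0); np.save("F0.npy",F0); print(F0)
arm.servo_line(hpt(-.03)+hz,max_speed=.15)
arm.command_gripper(0.0)
s=monitor.read_state(); print("t",s["t"],"w",s["width"]*93,np.round(np.array(s["force"])-F0,2),np.round(np.array(s["position"])-hz-hpt(-.03),4))
f=eyes.capture("side"); cv2.imwrite("pics/s4.png",f["img"][120-60:220,230:430,::-1])
E
```

```text
[ 0.01892698  0.06034471 -0.01241162]
t 15.6667 w 15.164498192994012 [-1.38 -0.92 -0.29] [-0.0001  0.     -0.    ]
```

View pics/s4.png

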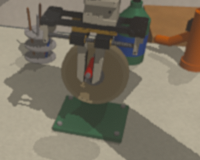

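The fingers are closed on the red sleeve at 15 mm width. I'll turn the first quarter and log forces.

```bash
cat >> h.py <<'E'
def turn(arm,monitor,qs,log,speed=.06,c=None,lim=45):
    import json
    F0=np.load("F0.npy"); hz=np.array([0,0,arm.hold_point_z])
    for q in qs:
        o=np.zeros(3) if c is None else c
        arm.servo_line(hpt(q)+o+hz,max_speed=speed)
        F=[];
        for k in range(3):
            s=monitor.read_state(); F.append(s["force"]); 
            if k<2: arm.sleep(.02)
        F=np.mean(F,0)-F0; p=np.array(s["position"])-hz-AX
        qa=np.arctan2(p@SX,p[2]); r=np.hypot(p@SX,p[2])
        er=np.array([0,0,1.])*np.cos(qa)+SX*np.sin(qa); et=SX*np.cos(qa)-np.array([0,0,1.])*np.sin(qa)
        row=[q,qa,r,F@er,F@et,F@SY,s["width"]*93,s["t"]]
        log.append(row+list(p)+list(F)); print(" ".join(f"{x:.3f}" for x in row))
        if np.linalg.norm(F)>lim: print("LIMIT");break
E
python3 - <<'E'
from rig import arm, monitor, eyes
import numpy as np
from h import *
L=[]
turn(arm,monitor,-.03+np.radians(np.arange(10,91,10)),L)
np.save("L1.npy",L)
E
```

```text
0.145 0.147 0.050 -2.203 1.739 -0.177 15.334 16.042
0.319 0.319 0.050 -3.416 1.889 0.531 14.670 16.367
0.494 0.492 0.050 -5.125 1.156 0.213 15.084 16.692
0.668 0.667 0.050 -5.855 1.013 0.331 15.279 17.017
0.843 0.843 0.049 -6.518 1.716 -0.346 15.213 17.342
1.017 1.019 0.049 -7.224 2.063 -0.291 15.302 17.667
1.192 1.194 0.049 -7.276 1.768 0.416 14.960 17.992
1.366 1.369 0.049 -7.622 1.345 0.937 15.558 18.317
1.541 1.542 0.049 -7.311 0.644 0.160 14.864 18.642
```

At-rest readings don't show the drag, because friction holds the wheel once the motion stops. I'll try sampling while moving.

```bash
cat >> h.py <<'E'
def comp(p,F):
    qa=np.arctan2(p@SX,p[2]); r=np.hypot(p@SX,p[2])
    er=np.array([0,0,1.])*np.cos(qa)+SX*np.sin(qa); et=SX*np.cos(qa)-np.array([0,0,1.])*np.sin(qa)
    return [qa,r,F@er,F@et]
E
python3 - <<'E'
from rig import arm, monitor, eyes
import numpy as np,threading,time
from h import *
F0=np.load("F0.npy"); hz=np.array([0,0,arm.hold_point_z])
R=[];stop=False
def samp():
    while not stop:
        try: s=monitor.read_state(); R.append((s["t"],*(np.array(s["position"])-hz-AX),*(np.array(s["force"])-F0)))
        except Exception as e: print("err",e);return
        time.sleep(.001)
th=threading.Thread(target=samp);th.start()
try: arm.servo_line(hpt(1.541+np.radians(15))+hz,max_speed=.04)
finally: stop=True; th.join()
R=np.array(R); _,i=np.unique(R[:,0],return_index=True); R=R[i]
print(len(R))
for r in R[::max(1,len(R)//25)]: print(round(r[0],3),np.round(comp(r[1:4],r[4:]),3))
E
```

```text
2
18.642 [ 1.542  0.049 -7.843  1.095]
19.117 [  1.791   0.049 -11.177  -3.758]
```

```bash
python3 - <<'E'
from rig import arm, monitor, eyes
import numpy as np
from h import *
F0=np.load("F0.npy"); hz=np.array([0,0,arm.hold_point_z])
def rd():
    s=monitor.read_state(); return [round(s["t"],3)]+list(np.round(comp(np.array(s["position"])-hz-AX,np.array(s["force"])-F0),3))
print(rd())
q=1.791
for k in range(8):
    q+=np.radians(1.5); arm.servo_line(hpt(q)+hz,max_speed=.02); a=rd(); 
    if k%2: arm.sleep(.02); print(round(q,3),a,rd())
    else: print(round(q,3),a)
E
```

```text
[19.117, np.float64(1.791), np.float64(0.049), np.float64(-11.177), np.float64(-3.758)]
1.817 [19.367, np.float64(1.795), np.float64(0.049), np.float64(-12.635), np.float64(-6.879)]
1.843 [19.617, np.float64(1.817), np.float64(0.049), np.float64(-14.101), np.float64(-9.292)] [19.633, np.float64(1.816), np.float64(0.049), np.float64(-14.397), np.float64(-8.664)]
1.87 [19.883, np.float64(1.841), np.float64(0.049), np.float64(-14.261), np.float64(-10.244)]
1.896 [20.133, np.float64(1.865), np.float64(0.049), np.float64(-14.993), np.float64(-9.966)] [20.15, np.float64(1.866), np.float64(0.049), np.float64(-15.058), np.float64(-9.406)]
1.922 [20.4, np.float64(1.89), np.float64(0.049), np.float64(-14.193), np.float64(-9.656)]
1.948 [20.65, np.float64(1.915), np.float64(0.049), np.float64(-15.183), np.float64(-8.666)] [20.667, np.float64(1.915), np.float64(0.049), np.float64(-13.763), np.float64(-9.276)]
1.974 [20.917, np.float64(1.94), np.float64(0.049), np.float64(-15.374), np.float64(-9.035)]
2.0 [21.167, np.float64(1.964), np.float64(0.049), np.float64(-15.594), np.float64(-9.155)] [21.183, np.float64(1.965), np.float64(0.049), np.float64(-15.633), np.float64(-8.929)]
```

Small slow steps load the handle up to a steady slip force: about 9.3 N, or 0.46 N m, here. I'll carry on in 4° steps for the rest of the turn, with the centre shifted slightly to cut the radial push.

```bash
cat >> h.py <<'E'
def rd(arm,monitor,c):
    hz=np.array([0,0,arm.hold_point_z]); F0=np.load("F0.npy")
    s=monitor.read_state(); return [s["t"]]+comp(np.array(s["position"])-hz-AX-c,np.array(s["force"])-F0)
E
python3 - <<'E'
from rig import arm, monitor, eyes
import numpy as np
from h import *
hz=np.array([0,0,arm.hold_point_z]); c=-.0015*SX+np.array([0,0,.0005]); np.save("c.npy",c)
L=[];q=2.0
for k in range(20):
    q+=np.radians(4); arm.servo_line(hpt(q)+c+hz,max_speed=.02); a=[q]+rd(arm,monitor,c); L.append(a); print(" ".join(f"{x:.3f}" for x in a))
    if np.hypot(a[4],a[5])>50: print("LIM");break
np.save("L2.npy",L)
E
```

```text
2.070 21.533 2.013 0.050 -5.087 -9.454
2.140 21.858 2.081 0.050 -4.552 -7.700
2.209 22.183 2.146 0.050 -4.008 -8.236
2.279 22.508 2.212 0.050 -0.925 -8.742
2.349 22.833 2.278 0.050 0.435 -8.495
2.419 23.158 2.345 0.050 1.975 -9.215
2.489 23.483 2.412 0.050 4.965 -9.552
2.559 23.808 2.482 0.050 6.627 -8.456
2.628 24.133 2.554 0.050 8.922 -9.132
2.698 24.458 2.628 0.050 12.234 -9.410
2.768 24.783 2.705 0.050 13.786 -8.268
2.838 25.108 2.783 0.050 15.875 -8.803
2.908 25.433 2.862 0.050 16.886 -8.456
2.977 25.758 2.940 0.050 16.125 -7.603
3.047 26.083 3.018 0.050 16.289 -6.043
3.117 26.408 3.093 0.050 15.070 -6.871
3.187 26.733 -3.115 0.050 13.531 -5.738
3.257 27.058 -3.040 0.050 14.106 -7.278
3.326 27.383 -2.962 0.050 13.585 -6.252
3.396 27.708 -2.883 0.050 12.277 -3.570
```

```bash
python3 - <<'E'
from rig import arm, monitor, eyes
import numpy as np
from h import *
hz=np.array([0,0,arm.hold_point_z]); c=-.0015*SX+np.array([0,0,-.0010]); np.save("c.npy",c)
L=[];q=3.396
for k in range(28):
    q+=np.radians(5); arm.servo_line(hpt(q)+c+hz,max_speed=.02); a=[q]+rd(arm,monitor,c); L.append(a); print(" ".join(f"{x:.3f}" for x in a))
    if np.hypot(a[4],a[5])>50: print("LIM");break
np.save("L3.npy",L)
E
```

```text
3.483 28.067 -2.807 0.049 1.571 -4.864
3.571 28.433 -2.716 0.049 -4.548 -1.555
3.658 28.800 -2.629 0.049 -4.739 -2.661
3.745 29.167 -2.541 0.049 -6.998 -1.408
3.832 29.533 -2.452 0.049 -5.912 -0.950
3.920 29.900 -2.363 0.049 -7.007 0.203
4.007 30.267 -2.275 0.049 -7.097 0.733
4.094 30.633 -2.187 0.049 -6.807 1.194
4.181 31.000 -2.098 0.049 -6.707 1.998
4.269 31.367 -2.010 0.049 -5.558 2.479
4.356 31.733 -1.922 0.049 -6.582 2.580
4.443 32.100 -1.834 0.050 -5.696 3.371
4.530 32.467 -1.747 0.050 -4.808 3.178
4.618 32.833 -1.660 0.050 -5.420 3.348
4.705 33.200 -1.573 0.050 -4.938 3.062
4.792 33.567 -1.486 0.050 -4.472 2.854
4.880 33.933 -1.401 0.050 -4.658 3.427
4.967 34.300 -1.315 0.050 -4.303 3.075
5.054 34.667 -1.230 0.050 -4.021 2.154
5.141 35.033 -1.144 0.050 -4.686 1.766
5.229 35.400 -1.056 0.050 -1.752 1.322
5.316 35.767 -0.965 0.050 -0.778 1.848
5.403 36.133 -0.876 0.050 3.536 2.310
5.490 36.500 -0.793 0.050 6.507 0.770
5.578 36.867 -0.707 0.050 5.749 -0.262
5.665 37.233 -0.620 0.050 7.387 -1.347
5.752 37.600 -0.532 0.050 8.247 -1.798
5.839 37.967 -0.443 0.050 9.804 -0.968
```

Forward readings are only trustworthy where the turning is hard, because in the easy part the wheel just parks. Turning back through that part makes it the hard one, so I'll sample it in reverse.

```bash
python3 - <<'E'
from rig import arm, monitor, eyes
import numpy as np
from h import *
hz=np.array([0,0,arm.hold_point_z]); c=-.0010*SX+np.array([0,0,-.0003]); np.save("c.npy",c)
L=[];q=5.839
for k in range(20):
    q-=np.radians(5.5); arm.servo_line(hpt(q)+c+hz,max_speed=.02); a=[q]+rd(arm,monitor,c); L.append(a); print(" ".join(f"{x:.3f}" for x in a))
    if np.hypot(a[4],a[5])>50: print("LIM");break
np.save("L4.npy",L)
E
```

```text
5.743 38.317 -0.502 0.050 3.528 7.440
5.647 38.708 -0.594 0.050 5.579 8.494
5.551 39.100 -0.691 0.050 6.850 9.363
5.455 39.492 -0.792 0.050 8.237 8.507
5.359 39.883 -0.893 0.050 8.987 8.839
5.263 40.275 -0.994 0.050 8.292 9.635
5.167 40.667 -1.094 0.050 9.082 8.904
5.071 41.058 -1.195 0.050 7.546 8.968
4.975 41.450 -1.294 0.050 5.648 7.517
4.879 41.842 -1.393 0.050 5.042 8.372
4.783 42.233 -1.490 0.050 4.719 7.219
4.687 42.625 -1.589 0.050 3.330 6.738
4.591 43.017 -1.686 0.050 3.396 6.029
4.495 43.408 -1.783 0.050 1.838 4.933
4.399 43.800 -1.880 0.050 1.507 6.630
4.303 44.192 -1.977 0.050 0.881 4.534
4.207 44.583 -2.074 0.050 -0.314 5.039
4.111 44.975 -2.171 0.050 0.710 4.930
4.015 45.367 -2.268 0.050 -1.300 4.650
3.919 45.758 -2.364 0.050 -2.073 4.255
```

```bash
python3 - <<'E'
from rig import arm, monitor, eyes
import numpy as np
from h import *
hz=np.array([0,0,arm.hold_point_z]); c=np.load("c.npy")
q=3.919
while q<5.85:
    q+=np.radians(11); arm.servo_line(hpt(q)+c+hz,max_speed=.08); 
print(monitor.read_state()["t"],q)
L=[]
while q<6.75:
    q+=np.radians(2.5); arm.servo_line(hpt(q)+c+hz,max_speed=.02)
    a=[q]+list(np.mean([rd(arm,monitor,c) for _ in range(4)],0)); L.append(a); print(" ".join(f"{x:.3f}" for x in a))
    if np.hypot(a[4],a[5])>50: print("LIM");break
np.save("L5.npy",L)
E
```

```text
48.6917 6.030848394913135
6.074 48.950 -0.206 0.050 9.667 -1.953
6.118 49.208 -0.165 0.050 10.463 -2.397
6.162 49.467 -0.120 0.050 9.689 -2.651
6.205 49.725 -0.076 0.050 9.780 -3.072
6.249 49.983 -0.031 0.050 9.651 -3.602
6.293 50.242 0.013 0.050 9.188 -3.231
6.336 50.500 0.057 0.050 9.660 -3.582
6.380 50.758 0.101 0.050 8.127 -3.369
6.424 51.017 0.145 0.050 7.781 -4.293
6.467 51.275 0.189 0.050 6.919 -3.538
6.511 51.533 0.233 0.050 7.799 -4.994
6.554 51.792 0.276 0.050 5.925 -4.449
6.598 52.050 0.321 0.050 7.453 -4.611
6.642 52.308 0.364 0.050 5.936 -4.358
6.685 52.567 0.408 0.050 5.982 -4.567
6.729 52.825 0.452 0.050 6.185 -3.895
6.773 53.083 0.495 0.050 6.298 -4.748
```

```bash
python3 - <<'E'
from rig import arm, monitor, eyes
import numpy as np
from h import *
hz=np.array([0,0,arm.hold_point_z]); c=np.load("c.npy")
q=6.773;L=[]
while q>6.15:
    q-=np.radians(3); arm.servo_line(hpt(q)+c+hz,max_speed=.02)
    a=[q]+list(np.mean([rd(arm,monitor,c) for _ in range(4)],0)); L.append(a); print(" ".join(f"{x:.3f}" for x in a))
np.save("L6.npy",L)
E
```

```text
6.721 53.367 0.451 0.050 2.714 3.708
6.668 53.650 0.397 0.050 3.561 2.704
6.616 53.933 0.343 0.050 4.034 3.617
6.564 54.217 0.292 0.050 3.727 3.438
6.511 54.500 0.240 0.050 3.543 4.891
6.459 54.783 0.189 0.050 3.135 4.137
6.406 55.067 0.137 0.050 3.265 4.788
6.354 55.350 0.085 0.050 2.977 5.764
6.302 55.633 0.034 0.050 2.789 5.809
6.249 55.917 -0.017 0.050 3.379 5.556
6.197 56.200 -0.068 0.050 2.518 5.668
6.145 56.483 -0.119 0.050 3.021 5.860
```

```bash
python3 - <<'E'
import numpy as np
from scipy.optimize import least_squares
L={i:np.load(f"L{i}.npy") for i in (2,3,4,5,6)}
def act(L): # unwrapped actual angle
    return L[:,2]+2*np.pi*np.round((L[:,0]-L[:,2])/(2*np.pi))
d={2:1,3:1,4:-1,5:1,6:-1}
f3=(act(L[3])[1:],L[3][1:,5]); f5=(act(L[5])[3:],L[5][3:,5])
r4=(act(L[4])[1:],L[4][1:,5]); r6=(act(L[6])[1:],L[6][1:,5])
Q=[];S=[]
for (fq,ff),(rq,rf) in ((f3,r4),(f5,r6)):
    o=np.argsort(fq); m=(rq>fq.min())&(rq<fq.max()); Q+=list(rq[m]); S+=list((np.interp(rq[m],fq[o],ff[o])+rf[m])/2)
Q=np.array(Q);S=np.array(S)
for nm,m in (("all",Q>0),("low",Q<5.9),("near",Q>5.9)):
    X=np.c_[np.sin(Q[m]),np.cos(Q[m])]; k,*_=np.linalg.lstsq(X,S[m],rcond=None); A=np.hypot(*k); ph=np.arctan2(k[1],k[0])
    print(nm,A*.05,"goal q",(np.pi-ph)%(2*np.pi), "rms",np.std(S[m]-X@k))
# separate a per dataset, single-direction fit
q=np.concatenate([act(L[i])[2:] for i in d]); F=np.concatenate([L[i][2:,5] for i in d]); D=np.concatenate([np.full(len(L[i])-2,d[i]) for i in d])
X=np.c_[np.sin(q),np.cos(q),-D]; k,*_=np.linalg.lstsq(X,F,rcond=None); print("joint",np.hypot(k[0],k[1])*.05,k[2]*.05,"goal",(np.pi-np.arctan2(k[1],k[0]))%(2*np.pi),np.std(F-X@k))
E
```

```text
all 0.2627619259069283 goal q 0.2638671462408646 rms 0.3501037644902165
low 0.26663093460530823 goal q 0.3353164429071187 rms 0.34434757384638714
near 0.24867967039626532 goal q 0.2326634918176569 rms 0.20679378560845502
joint 0.27515400823891295 0.17717081942683274 goal 0.3103898721008722 1.2998670712424378
```

All the fits agree: wheel angle 0.23 to 0.34 rad, pull 0.26 N m, which is inside the stated range. I'll go to 0.27 rad and check.

```bash
python3 - <<'E'
from rig import arm, monitor, eyes
import numpy as np,cv2
from h import *
hz=np.array([0,0,arm.hold_point_z]); c=np.load("c.npy")
for q in np.linspace(6.145,2*np.pi+.285,10)[1:]: arm.servo_line(hpt(q)+c+hz,max_speed=.03)
arm.sleep(.3)
print(rd(arm,monitor,c),monitor.read_state()["width"]*93,np.abs(monitor.read_state()["qvel"]).max())
for n in("side","top"):
    f=eyes.capture(n); cv2.imwrite(f"pics/{n}9.png",f["img"][:,:,::-1]); W=cloud(f)
    H,S,V=cv2.split(cv2.cvtColor(f["img"],cv2.COLOR_RGB2HSV))
    red=((H<8)|(H>172))&(S>150)&(W[...,2]>.15)&(W[...,2]<.25)&(abs(W[...,0]-.52)<.09)&(W[...,1]<-.1)&(W[...,1]>-.19)
    if red.sum()>5: print(n,"red",red.sum(),np.round(np.median(W[red],0),4))
    pl=(H>105)&(H<130)&(S>150)&(abs(W[...,2]-.046)<.006)&(W[...,0]>.3)
    k,l,st,ce=cv2.connectedComponentsWithStats(pl.astype(np.uint8))
    r=cv2.minAreaRect(W[l==1+st[1:,4].argmax()][:,:2].astype(np.float32)); print("plate",np.round(r[0],4),np.round(r[1],3))
    for t in("jar","tin","bar"):
        e=eyes.cut_out(n,t); 
        print(n,t,[(round(x["conf"],2),np.round(x["rect"]).tolist(),np.round(np.nanmedian(W[x["region"]],0),3)) for x in e[:2]])
print(monitor.read_state()["t"])
cv2.imwrite('pics/c9.png',np.hstack([cv2.resize(cv2.imread('pics/side9.png'),(400,300)),cv2.resize(cv2.imread('pics/top9.png'),(400,300))]))
E
```

```text
[59.0333, np.float64(0.28235047431833676), np.float64(0.05007999796069852), np.float64(7.116567281521226), np.float64(-3.6158389539399134)] 15.132875518579315 0.1684722289589102
side red 63 [ 0.5353 -0.1314  0.2143]
plate [0.4979 0.2572] [0.079 0.121]
side jar [(0.96, [198.0, 228.0, 219.0, 264.0], array([0.695, 0.074, 0.042]))]
side tin []
side bar [(0.6, [249.0, 233.0, 286.0, 263.0], array([0.583, 0.037, 0.026]))]
plate [0.4952 0.2561] [0.08  0.122]
top jar [(0.55, [268.0, 138.0, 290.0, 168.0], array([0.691, 0.06 , 0.058]))]
top tin []
top bar [(0.58, [437.0, 236.0, 449.0, 242.0], array([ 0.501, -0.215,  0.233])), (0.41, [282.0, 253.0, 316.0, 290.0], array([0.441, 0.021, 0.007]))]
59.4333
```

View pics/c9.png

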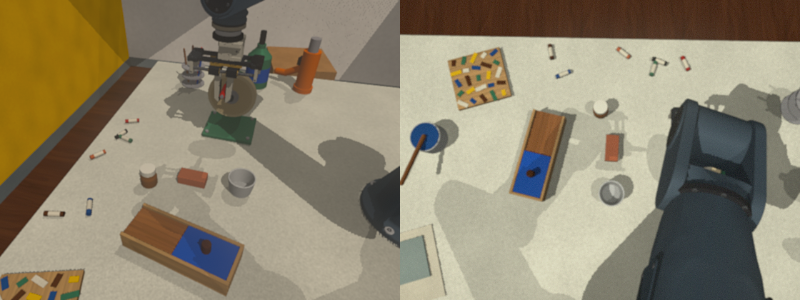

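The pictures show the cover shut over the near end of the box. The jar, bar and tin are in their places, with the tin at (240,182) in the side half, and the gripper is holding the handle. I'll hand it in.

```bash
python3 -c "
from rig import job,monitor
print(job.finish_job(), monitor.read_state()['t'])"
```

```text
the job is handed in; nothing more can be done
the job is handed in; nothing more can be done
```

I shut the cover, felt out the heavy side by turning the wheel, and handed the job in at about 59.4 s, with the red handle still gripped and the heavy side down by my estimate. No verdict was reported.

- **Cover:** I gripped the knob and slid the cover until it met its stop at 84 mm of travel; the picture had suggested about 85 mm. After release it measured about 0.7 mm open, and the last pictures show it still in the same place.
- **Finding the heavy side:** I turned the wheel forward by almost a full turn from its start and then back over part of it. I compared the push needed in each direction. The fits put the heavy side at the bottom with the wheel at 0.23 to 0.34 rad, with a pull of about 0.26 N m.
- **Final state:** The wheel was at 0.28 rad, at rest, and the fingers were 15 mm apart on the 16 mm sleeve with force on it.
- **Jar, tin and wax bar:** The networks found the jar and the bar where they started. They missed the tin in the last pictures, but it shows in its original place in both.

**Weak points in the measurement:**
- My first readings, taken with the wheel at rest, were no use.
- Forces read between steps came out below the true turning force, with apparent friction of about 0.18 N m instead of 0.32. That is why I relied on the difference between the two directions.
- I expect the final angle to be within about 6 degrees, from the spread of the fits; a small offset in the force sensor could add up to about 10 more.

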